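# Hang the yellow warning sign on the screw

### The job

The mains strip is about to be worked on, so hang the yellow warning sign on the screw of the upright board. Lift it out of its stand, pass the wide round part of its keyhole over the screw head, pull the sign straight down until the screw sits at the top of the narrow slot, and let go so that it hangs there upright and still. Leave the blue sign standing in its own stand.

Things in the scene. Friction and masses are not known exactly. Their poses are not given: they have to be found in the camera images.
- yellow_sign: Flat yellow sign with a black triangle, 110 mm wide (y), 200 tall (z), 6 thick (x), 0.12 kg. Origin: middle of its lower edge; z up, face to -x. Starts upright in one of two like wooden stands (64x130x35 mm, fixed), lower 27 mm in the groove. Grip across its thickness at the middle of the top: z = 150 to 200 mm is plain strip for the fingers. Keyhole, steel-edged, below that.
- keyhole (a point): Centre of the wide round part of the yellow sign's keyhole (goes right through), 44 mm across, on the sign's centre line 100 mm above its lower edge; axes as the sign's. Above it slanted shoulders narrow it to an upright slot 15 mm wide, from 24 to 40 mm above this point.
- screw (a point): Middle of the screw's bare neck, 170 mm above the desk, on an upright board (180 mm wide, top 15 mm above this point, fixed, yaw varies). Axes: -x out of the board along the level screw, z up. Neck 8 mm thick, 22 free: board face 11 mm behind this point, head (dome, 24 across, 6.5 thick) 11 mm in front. Hung sign: this point is 36 mm above the keyhole point; lower edge 34 mm over the desk.
- blue_sign: The wrong sign: same shape and size, origin and axes, but blue with a white ring; stands in the other stand, on the other side of the board (which side varies). Leave it alone.
Not all that is in view belongs to the job. Of the things that look like the part that bears screw, the largest one is meant.

How it is judged:
By the outcome, as a careful person would: the job done as asked, in the order asked, and still so for the second after the job is handed in, with the robot touching nothing.
It also fails if it takes over 42 s, if anything falls off the work surface, if the arm or the gripper's body presses on something with over 40 N, if the wrist force passes 120 N, or if a joint passes its speed limit or range.

### The arm

A 6-joint arm with a two-finger parallel gripper is mounted at the origin on a cart in front of the work surface, level with it; the furniture and walls round the work are solid. World frame = base frame: x ahead of the robot, y to its left, z up, the work surface at z = 0. Lengths are in m, angles in rad, forces in N, time in s.
With the tool pointing down it reaches from about 0.425 to 0.95 m from the base axis. Payload 3.5 kg.
Tool frame: the origin (TCP) lies on the centre line of the jaws, within the pads' length; the fingertips stand 11 mm ahead of it and the grasp point (between the pads) lies 8 mm behind it; z points along the fingers, y is the line along which they close (so a half turn about z gives the same grasp; the last joint's range is limited). The gripper opens to 85 mm and grips with 20 to 120 N. Pads are 22 mm wide; open, the fingers measure 114 mm over their backs; the gripper's body (76 mm by 85 mm) begins 54 mm behind the grasp point. The pads swing forward as they close: fully open they stand 13 mm farther back than shut.
Start: joints at [-1.441, 0.286, 1.577, -0, 1.279, -0.15], TCP at [0.186, -0.649, 0.242] pointing down, gripper open.
Joint ranges: [-2.77, 2.77], [-0.9, 2.22], [0.21, 2.48], [-1.53, 4.67], [0.24, 2.81], [-2.84, 2.84]. Speed limits (rad/s): [2.79, 2.79, 3.14, 3.14, 3.14, 3.14].

### API

Orientations are given as a unit quaternion [x, y, z, w].
In Python, from plant import ctrl gives the robot as it stands.
- The arm moves only by the tool step_arm, never from a script. Its argument "motion" is a list of rows, each an object with "offset": the shift along the tool's x, y, z in m, a list of three; "twist": the turn about the tool's z in degrees. A call has 1 to 12 rows; each row is the pose to reach, as a shift and turn from the pose commanded when the call began, along the tool's axes at that moment; what a row does not reach only later rows make up. A row lasts 1/10 s, in which the tool goes at most 50 mm and 8.59 degrees, less where a joint would pass 70% of its speed; a pose out of reach is approached as far as the arm can. A call with a gripper value outside its range is refused whole. "gripper" is the finger opening in m, from 0 to 0.0854, set as the call begins (left out, the last holds). The fingers move at their own pace and stop on an object; "grip_force" is the grip in N (left out, the last holds). Time passes only in rows, so rows that repeat a pose let the fingers close. It gives the time, the measured TCP pose, the force, the opening and the grip force at its end, in the units of the state.
- ctrl.get_state(): the state, without advancing time (a new reading comes with each control period).
- ctrl.read_camera(name): name is "side" or "top" or "wrist"; returns the picture (384x512x3 uint8, blue, green, red); there is no depth.
- ctrl.calibration(name): a dict with "fx", "fy", "cx", "cy" (pixels), "cam_to_world" (4x4, takes a point from camera to world coordinates). Camera axes: x right, y up, looking along -z (the intrinsics and any distortion apply to the point x, -y, -z); pixel columns grow to the right and rows downward; lengths in m; the calibration is good to about 2 mm. A picture is of the moment at which its call begins: read the wrist's pose just before it. calibration takes no time and is no camera call; for the wrist camera it gives the pose at the moment of the call.
- ctrl.sign_off(): hands the job in; it is judged then, once.
The state is a dict: "time": time; "qpos": joint angles; "dq": joint speeds; "joint_efforts": joint torques, N m; "eef_pos": TCP position; "tcp_rot": TCP orientation; "contact_force": force on the tool from outside, world axes, zero at the start; "wrist_torque": the same for the moment, N m; "opening": opening from 0.0 (shut) to 1.0 (fully open); "finger_force": force on a finger pad.
Only numpy, scipy, OpenCV 4.12 (cv2) and the standard library are available. Lean on these libraries where they do the work, as an engineer would, in place of code of your own. Each camera call takes 0.05 s, during which the arm holds its last target. There are 200 camera calls.

## Working session

There is one attempt and no reset: what is moved stays moved. The work goes in short steps, Python scripts to look and compute and a tool call to move; the robot and the scene stay as the last step left them, time stands still between calls to the robot, and variables do not carry over. Pictures are saved under pics/ and viewed, at most 10 in all, crops included, and the job is handed in when it is done.

Besides the shell and the picture viewer there is one more tool, called after "Call:" in YAML: its name, and indented under it one key for each argument. step_arm: Moves the arm, as the interface text tells. Its arguments: {"type":"object","properties":{"motion":{"type":"array"},"gripper":{"type":"number"},"grip_force":{"type":"number"}},"required":["motion"]}

```bash
mkdir -p pics; ls
python3 - <<'E'
from plant import ctrl
import cv2,numpy as np
np.set_printoptions(precision=4,suppress=True)
s=ctrl.get_state();print(s['time'],s['eef_pos'],s['tcp_rot'])
for n in ['side','top','wrist']:
    im=ctrl.read_camera(n);cv2.imwrite(f'pics/{n}0.png',im)
    c=ctrl.calibration(n);print(n,c)
a=[cv2.imread(f'pics/{n}0.png') for n in ['side','top']]
E
```

```text
pics
0.0 [ 0.1864 -0.6481  0.2409] [ 0.9902  0.1394  0.     -0.0012]
side {'fx': 358.85384160192854, 'fy': 358.85384160192854, 'cx': 255.26904599170894, 'cy': 188.410359402927, 'cam_to_world': array([[ 0.9367,  0.1295, -0.3254,  0.2621],
       [-0.3498,  0.3917, -0.851 , -0.7189],
       [ 0.0172,  0.911 ,  0.4122,  0.4711],
       [ 0.    ,  0.    ,  0.    ,  1.    ]])}
top {'fx': 388.101193525729, 'fy': 388.101193525729, 'cx': 257.99854660395215, 'cy': 198.99643344893704, 'cam_to_world': array([[-0.0225,  0.9902, -0.1379,  0.4076],
       [-0.9996, -0.0202,  0.0177,  0.007 ],
       [ 0.0147,  0.1382,  0.9903,  1.0646],
       [ 0.    ,  0.    ,  0.    ,  1.    ]])}
wrist {'fx': 327.820019633136, 'fy': 327.820019633136, 'cx': 247.52958164040265, 'cy': 189.5623864415074, 'cam_to_world': array([[ 0.2767,  0.9189,  0.2812,  0.2589],
       [-0.961 ,  0.2651,  0.0792, -0.6275],
       [-0.0017, -0.2921,  0.9564,  0.3738],
       [ 0.    ,  0.    ,  0.    ,  1.    ]])}
```

View pics/side0.png

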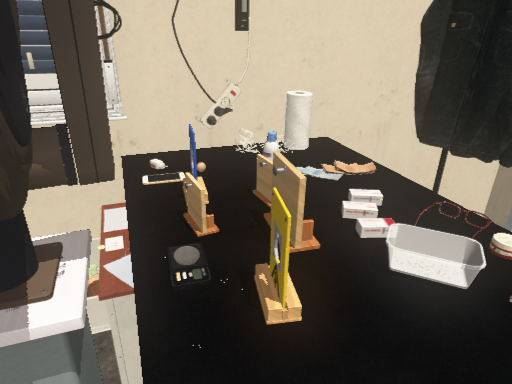

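View pics/top0.png

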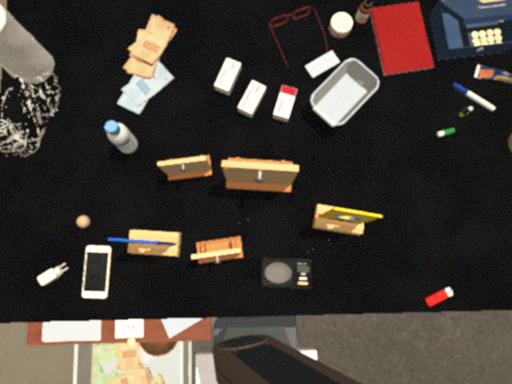

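The side view shows the yellow sign near (282,250) and the big board near (283,195). In the top view the yellow sign is at about (350,215), its stand at (340,222), the largest board at (260,175) with the screw near (261,175), and the blue sign at (140,241). I'll zoom in next.

Run:
```python
import cv2,numpy as np
t=cv2.imread('pics/top0.png');s=cv2.imread('pics/side0.png')
a=cv2.resize(t[145:245,210:390],None,fx=4.4,fy=4.4,interpolation=cv2.INTER_CUBIC)[:, :792]
cv2.imwrite('pics/topz.png',a)
b=cv2.resize(s[140:330,235:335],None,fx=3.1,fy=3.1,interpolation=cv2.INTER_CUBIC)
w=cv2.imread('pics/wrist0.png')
o=np.zeros((589,822,3),np.uint8);o[:,:310]=b[:589];o[:384,310:]=w
cv2.imwrite('pics/sw.png',o[:,:800])
```

```text
(no output)
```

View pics/topz.png

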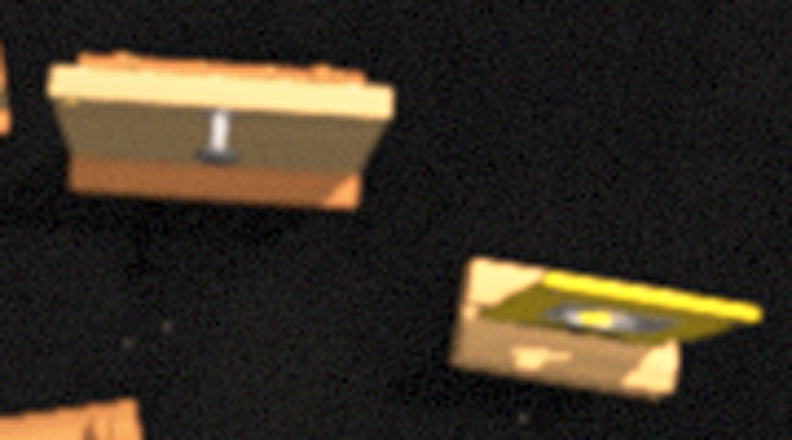

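View pics/sw.png

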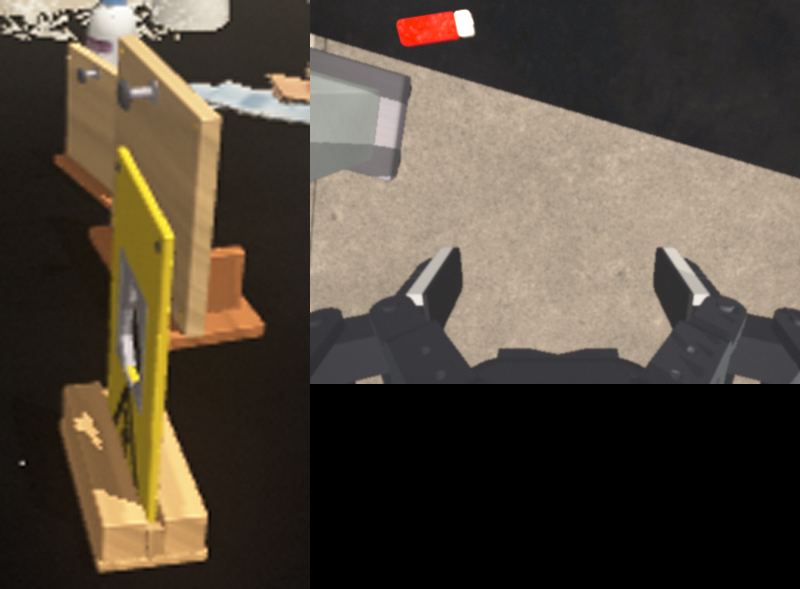

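The top zoom shows the sign's top edge running from (544,280) to (762,314), the board's top front edge from (50,95) to (392,117), and the screw's neck and head from (220,113) to (217,158). The side zoom shows the sign's top corners at (122,150) and (168,240), and the screw head at (125,93). The wrist view shows nothing useful yet.

```bash
cat > h.py <<'E'
from plant import ctrl
import cv2,numpy as np
from scipy.spatial.transform import Rotation as R
np.set_printoptions(precision=4,suppress=True)
def ray(c,u,v):
    T=c['cam_to_world'];d=np.array([(u-c['cx'])/c['fx'],-(v-c['cy'])/c['fy'],-1.])
    return T[:3,3],T[:3,:3]@d
def atz(c,u,v,z):
    o,d=ray(c,u,v);return o+d*(z-o[2])/d[2]
def proj(c,p):
    T=c['cam_to_world'];q=T[:3,:3].T@(np.array(p)-T[:3,3])
    return np.array([c['cx']+c['fx']*q[0]/-q[2],c['cy']+c['fy']*q[1]/q[2]])
def tri(a,b):
    (o,d),(p,e)=a,b
    s=np.linalg.lstsq(np.c_[d,-e],p-o,rcond=None)[0]
    return (o+s[0]*d+p+s[1]*e)/2,np.linalg.norm(o+s[0]*d-p-s[1]*e)
E
python3 - <<'E'
from h import *
t=ctrl.calibration('top');s=ctrl.calibration('side')
z=lambda X,Y:(210+(X+.5)/4.4-.5,145+(Y+.5)/4.4-.5)
y=lambda X,Y:(235+(X+.5)/3.1-.5,140+(Y+.5)/3.1-.5)
L=[atz(t,*z(*p),.208) for p in[(544,280),(762,314)]];d=L[1]-L[0]
print('sign',L,np.linalg.norm(d),'axis yaw',np.degrees(np.arctan2(-d[1],-d[0]))-90, 'mid',(L[0]+L[1])/2)
B=[atz(t,*z(*p),.185) for p in[(50,95),(392,117)]];d=B[1]-B[0]
print('board',B,np.linalg.norm(d),np.degrees(np.arctan2(-d[1],-d[0]))-90,'mid',(B[0]+B[1])/2)
print('neck base, head',[atz(t,*z(*p),.17) for p in[(220,113),(217,150)]])
print('side corners',[tri(ray(s,*y(*a)),ray(t,*z(*b))) for a,b in[((122,150),(544,280)),((168,238),(762,314)),((127,93),(217,152)),((219,118),(394,88)),((120,40),(52,67))]])
for p in L: print(proj(s,p), )
# sign stand top corners at z=.035
print('tcp axes',R.from_quat(ctrl.get_state()['tcp_rot']).as_matrix(), ctrl.get_state()['time'])
E
```

```text
sign [array([ 0.5027, -0.1754,  0.208 ]), array([ 0.4831, -0.2852,  0.208 ])] 0.11146804313695502 axis yaw -10.123827915784886 mid [ 0.4929 -0.2303  0.208 ]
board [array([0.6084, 0.0752, 0.185 ]), array([ 0.5931, -0.1044,  0.185 ])] 0.1802355230388453 -4.859623707833421 mid [ 0.6008 -0.0146  0.185 ]
neck base, head [array([ 0.6003, -0.0143,  0.17  ]), array([ 0.5802, -0.0122,  0.17  ])]
side corners [(array([ 0.5043, -0.1767,  0.2041]), np.float64(0.002602896377532392)), (array([ 0.4834, -0.2858,  0.2063]), np.float64(0.0003746719816880179)), (array([ 0.5803, -0.0126,  0.1695]), np.float64(0.002376395644073646)), (array([ 0.6088, -0.1061,  0.1831]), np.float64(0.0008367095133193983)), (array([0.6194, 0.0762, 0.1797]), np.float64(0.011122087504334582))]
[272.2548 186.0211]
[288.4183 215.3112]
tcp axes [[ 0.9611  0.2762 -0.0002]
 [ 0.2762 -0.9611  0.0018]
 [ 0.0003 -0.0018 -1.    ]] 0.15
```

Call:
step_arm:
  motion:
    - {"offset": [0,0,-0.05],"twist": 0}
    - {"offset": [0.04,-0.03,-0.06],"twist": -6}
    - {"offset": [0.08,-0.06,-0.06],"twist": -12}
    - {"offset": [0.12,-0.09,-0.06],"twist": -19}
    - {"offset": [0.16,-0.12,-0.06],"twist": -26}
    - {"offset": [0.2,-0.15,-0.06],"twist": -33}
    - {"offset": [0.24,-0.18,-0.06],"twist": -40}
    - {"offset": [0.28,-0.21,-0.06],"twist": -47}
    - {"offset": [0.32,-0.245,-0.06],"twist": -54}
    - {"offset": [0.36,-0.28,-0.06],"twist": -60}
    - {"offset": [0.4,-0.31,-0.06],"twist": -64}
    - {"offset": [0.41,-0.317,-0.06],"twist": -64}
  gripper: 0.0854

```text
time: 1.35
eef_pos: [0.4944, -0.2272, 0.3021]
tcp_rot: [0.764, 0.645, 0.001, -0.0]
contact_force: [-0.3, -0.3, 0.9]
opening: 1.002
finger_force: 0.0
```

Run:
```python
from h import *
ctrl.read_camera('top')
s=ctrl.get_state();c=ctrl.calibration('wrist');im=ctrl.read_camera('wrist')
print(s['time'],s['eef_pos'],R.from_quat(s['tcp_rot']).as_matrix(),s['contact_force'],s['opening'])
for p in [(.5027,-.1754,.208),(.4831,-.2852,.208)]: 
    q=proj(c,p);print(q)
im=cv2.resize(im,None,fx=1.5,fy=1.5);cv2.imwrite('pics/w1.png',im)
```

```text
1.4 [ 0.4951 -0.2264  0.3021] [[ 0.1681  0.9858  0.0011]
 [ 0.9858 -0.1681  0.0022]
 [ 0.0024  0.0007 -1.    ]] [0.4207 1.5646 0.3313] 1.0018942149613357
[244.7173 125.7169]
[243.8982 270.3646]
```

View pics/w1.png

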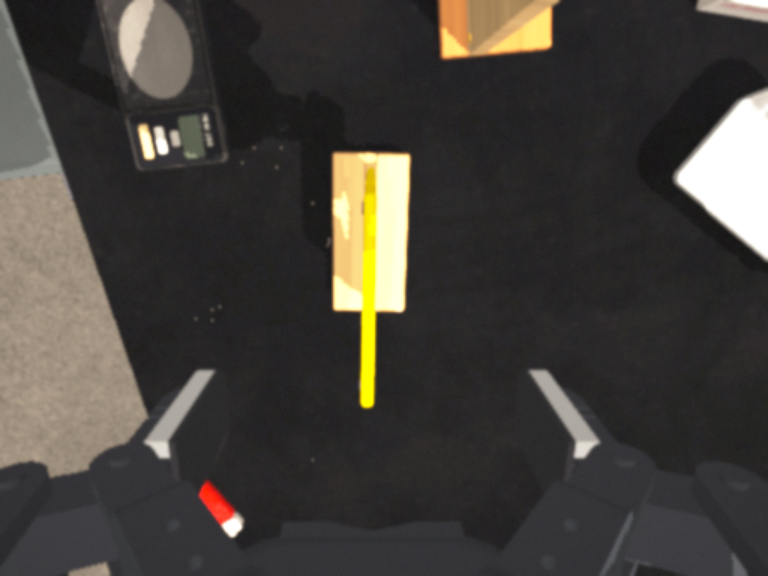

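The sign's top edge runs from (370,188) to (367,405), and the near end falls on its predicted position. I'll descend and grip.

Call:
step_arm:
  motion:
    - {"offset": [-0.002,-0.001,0.03],"twist": 0}
    - {"offset": [-0.003,-0.002,0.06],"twist": 0}
    - {"offset": [-0.003,-0.002,0.09],"twist": 0}
    - {"offset": [-0.003,-0.002,0.11],"twist": 0}
    - {"offset": [-0.003,-0.002,0.118],"twist": 0}
    - {"offset": [-0.003,-0.002,0.118],"twist": 0}
    - {"offset": [-0.003,-0.002,0.118],"twist": 0}

```text
time: 2.15
eef_pos: [0.4908, -0.2343, 0.1855]
tcp_rot: [0.766, 0.643, 0.0, 0.001]
contact_force: [-0.5, 0.1, -0.4]
opening: 1.003
finger_force: 0.0
```

Call:
step_arm:
  motion:
    - {"offset": [0,0,0],"twist": 0}
    - {"offset": [0,0,0],"twist": 0}
    - {"offset": [0,0,0],"twist": 0}
    - {"offset": [0,0,0],"twist": 0}
    - {"offset": [0,0,0],"twist": 0}
    - {"offset": [0,0,0],"twist": 0}
    - {"offset": [0,0,0],"twist": 0}
    - {"offset": [0,0,0],"twist": 0}
    - {"offset": [0,0,0],"twist": 0}
    - {"offset": [0,0,0],"twist": 0}
    - {"offset": [0,0,0],"twist": 0}
    - {"offset": [0,0,0],"twist": 0}
  gripper: 0.0
  grip_force: 50

```text
time: 3.35
eef_pos: [0.4907, -0.2335, 0.1845]
tcp_rot: [0.766, 0.643, 0.0, 0.0]
contact_force: [1.4, -0.1, 0.2]
opening: 0.064
finger_force: 49.5
```

Call:
step_arm:
  motion:
    - {"offset": [0,0,-0.01],"twist": 0}
    - {"offset": [0,0,-0.025],"twist": 0}
    - {"offset": [0,0,-0.04],"twist": 0}
    - {"offset": [0,0,-0.055],"twist": 0}
    - {"offset": [0,0,-0.064],"twist": 0}
    - {"offset": [0,0,-0.064],"twist": 0}
    - {"offset": [0,0,-0.064],"twist": 0}

```text
time: 4.05
eef_pos: [0.4902, -0.2333, 0.2483]
tcp_rot: [0.766, 0.643, -0.0, -0.0]
contact_force: [-0.2, -0.3, -2.1]
opening: 0.058
finger_force: 49.2
```

Run:
```python
from h import *
s=ctrl.get_state();print(s['time'],s['eef_pos'],R.from_quat(s['tcp_rot']).as_matrix()[:2,:2],s['contact_force'],s['opening'],s['finger_force'])
a=ctrl.read_camera('side');w=ctrl.read_camera('wrist');t=ctrl.read_camera('top')
for n,i in [('s',a),('w',w),('t',t)]: cv2.imwrite(f'pics/{n}2.png',i)
z=lambda i,x,y,W,H,f:cv2.resize(i[y:y+H,x:x+W],None,fx=f,fy=f,interpolation=cv2.INTER_CUBIC)
o=np.zeros((600,800,3),np.uint8)
o[:,:320]=z(a,235,130,80,150,4)
o[:300,320:]=z(t,290,180,120,75,4)
o[300:,320:]=z(w,130,90,240,150,2)
cv2.imwrite('pics/c2.png',o)
```

```text
4.05 [ 0.4902 -0.2333  0.2483] [[ 0.173   0.9849]
 [ 0.9849 -0.173 ]] [-0.2243 -0.2537 -2.0764] 0.05806794155643054 49.2219203710556
```

View pics/c2.png

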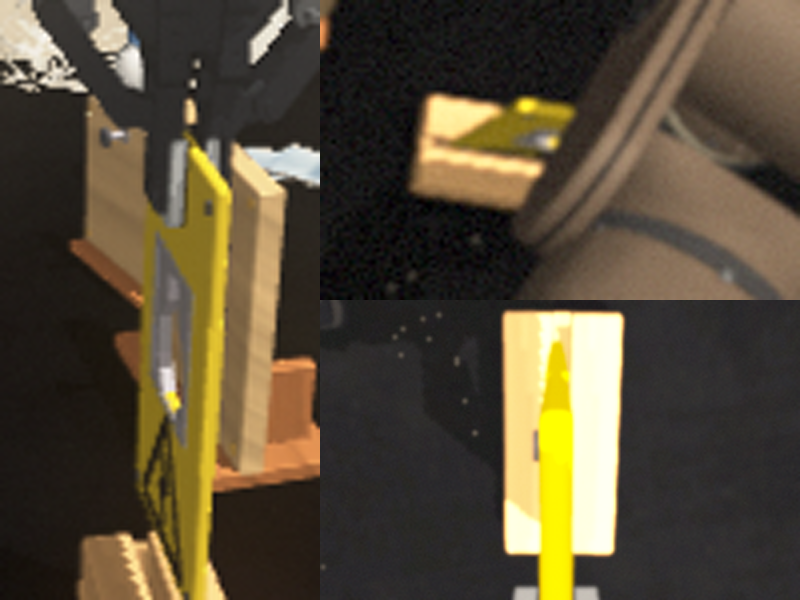

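The sign is out of its stand and upright in the jaws. In the composite, its near top corner in the side view is at (229,190), and its far top end in the wrist view is at (557,411). I'll measure the grasp from these.

Run:
```python
from h import *
s=ctrl.get_state();c=ctrl.calibration('wrist');sd=ctrl.calibration('side');tp=ctrl.calibration('top')
M=R.from_quat(s['tcp_rot']).as_matrix();p=s['eef_pos']
far=atz(c,130+(557-320)/2,90+(411-300)/2,.272)
print('far end rel TCP tool axes',(far-p)@M)
# model: sign centre = tcp + tool x*e, top z .272
for e in(0,.003,.005):
    for nm,cam,f in[('side',sd,lambda q:((q[0]-235)*4,(q[1]-130)*4)),('top',tp,lambda q:(320+(q[0]-290)*4,(q[1]-180)*4))]:
        print(e,nm,[np.round(f(proj(cam,p+M@np.array([e+dx,dy,0])+[0,0,.272-p[2]-h])),0) for dx,h,dy in[(-.055,0,.003),(-.055,.11,.003),(.055,0,0)]])
```

```text
far end rel TCP tool axes [ 0.0573  0.001  -0.0247]
0 side [array([227., 189.]), array([211., 447.]), array([151.,  92.])]
0 top [array([738., 131.]), array([669., 151.]), array([526., 105.])]
0.003 side [array([225., 186.]), array([209., 443.]), array([149.,  90.])]
0.003 top [array([732., 131.]), array([664., 150.]), array([520., 104.])]
0.005 side [array([224., 184.]), array([207., 440.]), array([148.,  89.])]
0.005 top [array([728., 130.]), array([661., 149.]), array([516., 103.])]
```

Call:
step_arm:
  motion:
    - {"offset": [0.015,0.001,0],"twist": 0}
    - {"offset": [0.04,0.002,0],"twist": -1}
    - {"offset": [0.07,0.004,0],"twist": -2}
    - {"offset": [0.1,0.006,0],"twist": -3}
    - {"offset": [0.13,0.008,0],"twist": -4}
    - {"offset": [0.16,0.01,0],"twist": -5}
    - {"offset": [0.19,0.012,0],"twist": -5.1}
    - {"offset": [0.21,0.014,0],"twist": -5.1}
    - {"offset": [0.223,0.015,0],"twist": -5.1}
    - {"offset": [0.228,0.015,0],"twist": -5.1}
    - {"offset": [0.228,0.015,0],"twist": -5.1}
    - {"offset": [0.228,0.015,0],"twist": -5.1}

```text
time: 5.4
eef_pos: [0.5445, -0.012, 0.2482]
tcp_rot: [0.737, 0.676, -0.0, -0.0]
contact_force: [-0.8, -0.6, -1.3]
opening: 0.063
finger_force: 49.2
```

Run:
```python
from h import *
s=ctrl.get_state();print(s['time'],s['eef_pos'],R.from_quat(s['tcp_rot']).as_matrix()[:2,:2],s['contact_force'],s['opening'],s['finger_force'])
a=ctrl.read_camera('side');w=ctrl.read_camera('wrist');t=ctrl.read_camera('top')
for n,i in [('s',a),('w',w),('t',t)]: cv2.imwrite(f'pics/{n}3.png',i)
z=lambda i,x,y,W,H,f:cv2.resize(i[y:y+H,x:x+W],None,fx=f,fy=f,interpolation=cv2.INTER_CUBIC)
o=np.zeros((600,800,3),np.uint8)
o[:,:400]=z(a,220,110,100,150,4)
o[:300,400:]=z(t,210,130,100,75,4)
o[300:,400:]=z(w,160,60,200,150,2)
cv2.imwrite('pics/c3.png',o)
```

```text
5.4 [ 0.5445 -0.012   0.2482] [[ 0.0854  0.9963]
 [ 0.9963 -0.0854]] [-0.7589 -0.554  -1.3154] 0.06309233881873258 49.20110642910004
```

View pics/c3.png

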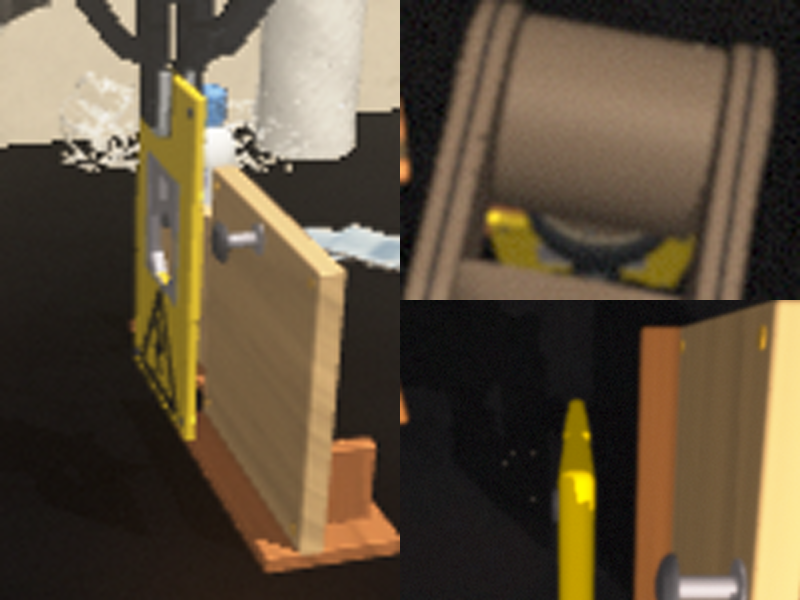

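The wrist view shows the screw from head (668,586) to neck base (738,587), and the sign's far top end at (577,473). The side view shows the head at (221,242), and the sign's top corners at (178,72) and (204,98) with the lower corner at (193,438).

Run:
```python
from h import *
s=ctrl.get_state();c=ctrl.calibration('wrist');sd=ctrl.calibration('side')
M=R.from_quat(s['tcp_rot']).as_matrix();p=s['eef_pos'];print(s['time'],p)
W=lambda X,Y:(160+(X+.5-400)/2-.5,60+(Y+.5-300)/2-.5)
S=lambda X,Y:(220+(X+.5)/4-.5,110+(Y+.5)/4-.5)
for n,X,Y,z in[('head',668,587,.17),('base',738,587,.17),('far end',577,473,.272)]:
    q=atz(c,*W(X,Y),z);print(n,q,(q-p)@M)
print('tri head',tri(ray(c,*W(668,587)),ray(sd,*S(222,242))))
print('tri base',tri(ray(c,*W(738,587)),ray(sd,*S(260,238))))
f=lambda q:((q[0]-220)*4+2,(q[1]-110)*4+2)
for e in(0,.003):
  for top in(.268,.272): print(e,top,[np.round(f(proj(sd,p+M@np.array([e+dx,dy,0])+[0,0,top-p[2]-h])),0) for dx,h,dy in[(.055,0,-.003),(-.055,0,.003),(-.055,.2,-.003)]])
```

```text
5.55 [ 0.5446 -0.0123  0.2483]
head [ 0.5768 -0.0143  0.17  ] [0.0008 0.0323 0.0783]
base [ 0.6006 -0.0164  0.17  ] [0.0008 0.0561 0.0783]
far end [0.5505 0.0443 0.272 ] [ 0.0569  0.001  -0.0237]
tri head (array([ 0.578 , -0.015 ,  0.1695]), np.float64(0.002400938444886725))
tri base (array([ 0.6015, -0.0168,  0.1698]), np.float64(0.0018273288384970442))
0 0.268 [array([137.,  54.]), array([205., 106.]), array([183., 451.])]
0 0.272 [array([137.,  47.]), array([206.,  98.]), array([183., 444.])]
0.003 0.268 [array([135.,  53.]), array([203., 104.]), array([181., 448.])]
0.003 0.272 [array([136.,  46.]), array([204.,  97.]), array([181., 442.])]
```

Call:
step_arm:
  motion:
    - {"offset": [-0.001,0,0.001],"twist": 0}
    - {"offset": [-0.001,0.006,0.001],"twist": 0}
    - {"offset": [-0.001,0.012,0.001],"twist": 0}
    - {"offset": [-0.001,0.018,0.001],"twist": 0}
    - {"offset": [-0.001,0.024,0.001],"twist": 0}
    - {"offset": [-0.001,0.03,0.001],"twist": 0}
    - {"offset": [-0.001,0.036,0.001],"twist": 0}
    - {"offset": [-0.001,0.041,0.001],"twist": 0}
    - {"offset": [-0.001,0.044,0.001],"twist": 0}
    - {"offset": [-0.001,0.044,0.001],"twist": 0}
    - {"offset": [-0.001,0.044,0.001],"twist": 0}

```text
time: 6.65
eef_pos: [0.5884, -0.0162, 0.2472]
tcp_rot: [0.736, 0.676, -0.0, -0.0]
contact_force: [-0.3, 0.3, -1.4]
opening: 0.063
finger_force: 49.2
```

Run:
```python
from h import *
s=ctrl.get_state();print(s['time'],s['eef_pos'],R.from_quat(s['tcp_rot']).as_matrix()[:2,:2],s['contact_force'],s['wrist_torque'],s['opening'],s['finger_force'])
a=ctrl.read_camera('side');w=ctrl.read_camera('wrist')
z=lambda i,x,y,W,H,f:cv2.resize(i[y:y+H,x:x+W],None,fx=f,fy=f,interpolation=cv2.INTER_CUBIC)
o=np.zeros((600,800,3),np.uint8)
o[:,:400]=z(a,220,110,100,150,4)
o[:,400:]=z(w,180,60,133,200,3)[:600,:400].copy() if 0 else cv2.resize(w[60:260,180:313],(400,600))
cv2.imwrite('pics/c4.png',o)
```

```text
6.65 [ 0.5884 -0.0162  0.2472] [[ 0.0848  0.9964]
 [ 0.9964 -0.0848]] [-0.3197  0.2726 -1.4066] [ 0.003  -0.0007 -0.0269] 0.06278629292500025 49.207624197006226
```

View pics/c4.png

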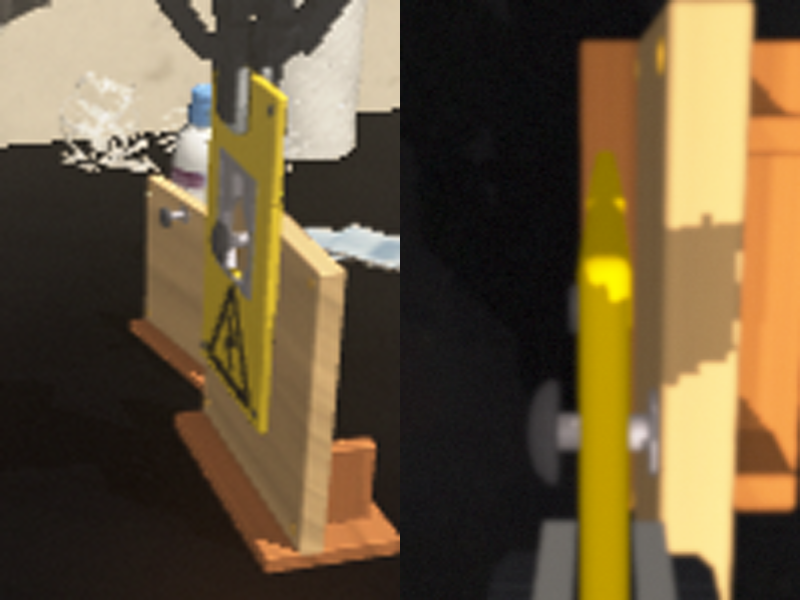

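The screw head (side view (225,240), wrist view (545,432)) is through the keyhole, with the sign midway along the neck. Nothing is touching, so I'll pull straight down.

Call:
step_arm:
  motion:
    - {"offset": [0,0,0.005],"twist": 0}
    - {"offset": [0,0,0.01],"twist": 0}
    - {"offset": [0,0,0.015],"twist": 0}
    - {"offset": [0,0,0.02],"twist": 0}
    - {"offset": [0,0,0.024],"twist": 0}
    - {"offset": [0,0,0.028],"twist": 0}
    - {"offset": [0,0,0.031],"twist": 0}
    - {"offset": [0,0,0.033],"twist": 0}
    - {"offset": [0,0,0.034],"twist": 0}
    - {"offset": [0,0,0.034],"twist": 0}

```text
time: 7.75
eef_pos: [0.5885, -0.0162, 0.2133]
tcp_rot: [0.737, 0.676, -0.0, -0.0]
contact_force: [-0.5, -0.3, -1.3]
opening: 0.057
finger_force: 49.2
```

Call:
step_arm:
  motion:
    - {"offset": [0,0,0.001],"twist": 0}
    - {"offset": [0,0,0.001],"twist": 0}

```text
time: 7.95
eef_pos: [0.5885, -0.0162, 0.2124]
tcp_rot: [0.736, 0.676, 0.0, 0.0]
contact_force: [1.1, 0.2, -1.6]
opening: 0.065
finger_force: 49.2
```

Call:
step_arm:
  motion:
    - {"offset": [0,0,0.001],"twist": 0}
    - {"offset": [0,0,0.001],"twist": 0}

```text
time: 8.15
eef_pos: [0.5884, -0.0162, 0.2112]
tcp_rot: [0.736, 0.676, -0.0, -0.0]
contact_force: [-1.1, -0.2, -1.1]
opening: 0.063
finger_force: 49.2
```

Call:
step_arm:
  motion:
    - {"offset": [0,0,0.001],"twist": 0}
    - {"offset": [0,0,0.001],"twist": 0}

```text
time: 8.35
eef_pos: [0.5886, -0.0162, 0.2105]
tcp_rot: [0.737, 0.676, 0.0, 0.0]
contact_force: [0.5, 0.7, -0.9]
opening: 0.061
finger_force: 49.5
```

Call:
step_arm:
  motion:
    - {"offset": [0,0,0.001],"twist": 0}
    - {"offset": [0,0,0.001],"twist": 0}

```text
time: 8.55
eef_pos: [0.5887, -0.0163, 0.2103]
tcp_rot: [0.736, 0.676, 0.0, 0.0]
contact_force: [0.1, -0.3, 2.2]
opening: 0.063
finger_force: 50.0
```

The force turned upward at about 2 N, so the neck is seated at the top of the slot. I'll open the jaws partway, then rise.

Call:
step_arm:
  motion:
    - {"offset": [0,0,0],"twist": 0}
    - {"offset": [0,0,0],"twist": 0}
    - {"offset": [0,0,0],"twist": 0}
    - {"offset": [0,0,0],"twist": 0}
    - {"offset": [0,0,0],"twist": 0}
    - {"offset": [0,0,0],"twist": 0}
    - {"offset": [0,0,0],"twist": 0}
    - {"offset": [0,0,0],"twist": 0}
  gripper: 0.05

```text
time: 9.35
eef_pos: [0.5885, -0.0162, 0.2093]
tcp_rot: [0.736, 0.676, -0.0, -0.0]
contact_force: [-0.4, 0.1, -0.0]
opening: 0.586
finger_force: 0.0
```

Run:
```python
from h import *
s=ctrl.get_state();print(s['time'],s['eef_pos'],s['contact_force'],s['opening'],s['finger_force'])
a=ctrl.read_camera('side');w=ctrl.read_camera('wrist')
o=np.zeros((600,800,3),np.uint8)
o[:,:400]=cv2.resize(a[110:260,220:320],(400,600))
o[:,400:]=cv2.resize(w[60:260,180:313],(400,600))
cv2.imwrite('pics/c5.png',o)
```

```text
9.35 [ 0.5885 -0.0162  0.2093] [-0.3618  0.1006 -0.0451] 0.585535259251638 0.0
```

View pics/c5.png

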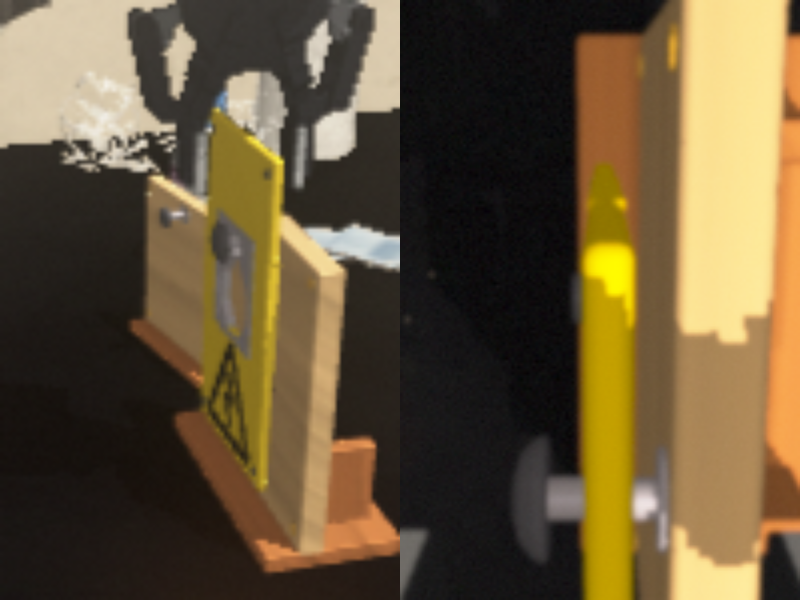

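The sign hangs upright with the screw head (side view (228,245)) at the top of the slot and the fingers clear on both sides. I'll retreat straight up.

Call:
step_arm:
  motion:
    - {"offset": [0,0,-0.01],"twist": 0}
    - {"offset": [0,0,-0.03],"twist": 0}
    - {"offset": [0,0,-0.06],"twist": 0}
    - {"offset": [0,0,-0.09],"twist": 0}
    - {"offset": [0,0,-0.12],"twist": 0}
    - {"offset": [0,0,-0.14],"twist": 0}
    - {"offset": [0,0,-0.14],"twist": 0}
    - {"offset": [0,0,-0.14],"twist": 0}
    - {"offset": [0,0,-0.14],"twist": 0}
    - {"offset": [0,0,-0.14],"twist": 0}

```text
time: 10.45
eef_pos: [0.5878, -0.0161, 0.3472]
tcp_rot: [0.737, 0.676, -0.001, -0.001]
contact_force: [-0.2, 0.2, 0.0]
opening: 0.584
finger_force: 0.0
```

Run:
```python
from h import *
s=ctrl.get_state();print(s['time'],s['eef_pos'],s['contact_force'])
a=ctrl.read_camera('side');
for _ in range(8): ctrl.read_camera('top')
b=ctrl.read_camera('side')
print('moved px',(cv2.absdiff(a,b).max(2)[110:280,200:330]>60).sum())
cv2.imwrite('pics/c6.png',cv2.resize(b[90:290,120:380],None,fx=3,fy=3))
```

```text
10.45 [ 0.5878 -0.0161  0.3472] [-0.2015  0.2276  0.027 ]
moved px 0
```

View pics/c6.png

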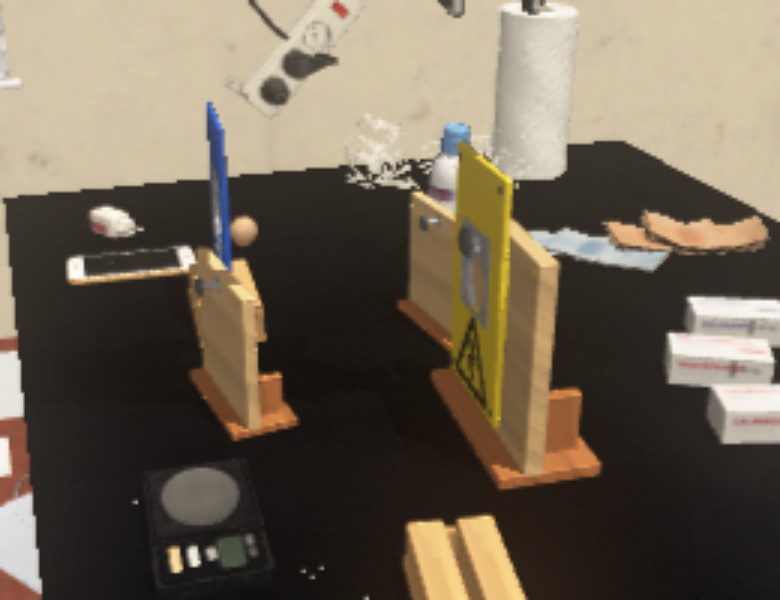

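The yellow sign hangs still on the screw at (470,240), the blue sign still stands at (220,185), and the robot is clear.

```bash
python3 -c "
from plant import ctrl
print(ctrl.sign_off())"
```

```text
the job is handed in; nothing more can be done
None
```

The yellow sign hangs upright and still on the screw of the largest board, the blue sign is untouched in its stand, and the job was handed in at about 11 s with the robot clear.

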